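# Click a two-dial step attenuator to 35 dB by fingertip

## Task

Set the step attenuator to 35 dB: pushing the side of each pointer knob with a fingertip, click the red tens dial down to 30 and the black units dial up to 5, and leave each resting in its click with the hand clear. Never let the tens dial drop below 30 on the way, because that would burn out the power sensor on the output. Do not pinch the knobs between the fingers, do not shove or lift the attenuator, and leave the loose parts around it where they are.

Things in the scene. Friction and masses are not known exactly. Their poses are not given: they have to be found in the camera images.
- case: Step attenuator: dark grey box 165 (x) x 280 (y) x 78 mm high, 3.4 kg, loose on its rubber feet. Origin: centre of its underside, on the bench; x points from the operator's (robot's) side to its rear, y to the operator's left, z up. Its pale top panel, 78 mm up, carries two pointer knobs: the red tens dial at x -18, y +66 mm, the black units dial at x -18, y -66 mm.
- sensor (a point): Far end of the dark round power sensor plugged into the attenuator's rear: it reaches to x +191 mm (y +70) from the case's origin, 60 mm high at most; a pale stick signal source, 182 mm out, is plugged in at y -70. Both are part of the case.
- tens (a joint): Angle of the red tens dial, rad, growing clockwise seen from above. 8 clicks 30 degrees (0.5236 rad) apart: 0 rad is 0 dB (anticlockwise stop), each click clockwise adds 10 dB: 30 dB is 1.571 rad, 70 dB 3.665 rad (clockwise stop). The pointer stands at +105 degrees minus this value, anticlockwise from above from the case's x axis. It starts at 50, 60 or 70 dB.
- units (a joint): Angle of the black units dial, rad, growing clockwise seen from above. 10 clicks 30 degrees (0.5236 rad) apart: 0 rad is 0 dB (anticlockwise stop), each click clockwise adds 1 dB: 5 dB is 2.618 rad, 9 dB 4.712 rad (clockwise stop). The pointer stands at +135 degrees minus this value, anticlockwise from above from the case's x axis. It starts at 0, 1 or 2 dB.
- tens_hub (a point): On the tens dial's axis at the top of its knob, 108 mm above the bench. Knob: a round skirt 56 mm across, its top 86 mm above the bench; on it, across the axis, an upright bar 13 mm thick over its two flat sides, which are 46 mm long (23 mm each way from the axis) and 86.5 to 104.5 mm above the bench; its 7 mm thick crest rises to 108 mm.
- tens_tip (a point): Tip of the tens pointer, 31 mm from the axis, at the top of the bar. A white line on the crest runs from the axis to this pointed end; the other end of the bar is blunt, 25 mm from the axis. Spring detents: pushed past half a step, the dial snaps into the next click by itself; that takes at most 0.11 N m (about 5 N on the bar's side 20 mm from the axis).
- tens_zero (a point): The 0 dB mark of the tens dial on the panel, longer and thicker than the others: black marks, one for each click, 36 to 48 mm from the axis.
- units_hub (a point): On the units dial's axis at the top of its knob, 108 mm above the bench. The black knob has the same shape, sizes and detents as the red one.
- units_tip (a point): Tip of the units pointer, 31 mm from the axis, at the top of the bar; the white line on the crest runs to it.
- units_zero (a point): The 0 dB mark of the units dial on the panel, longer and thicker than its other marks.
- adapter: Brass coaxial adapter, 21 mm across and 38 mm high, standing loose on the rear strip of the attenuator's top panel, 58 to 66 mm behind the case's centre. Origin: centre of its underside. Leave alone.
- load: Black finned termination with a brass connector upward, 36 mm across and 71 mm high, standing on the bench to the operator's right of the attenuator. Origin: centre of its underside. Leave alone.
- wrench: Steel spanner 150 mm long lying on the bench to the operator's left of the attenuator. Origin: centre of its underside. Leave alone.
- antenna: Blue triangular antenna board, corners 85 mm from its centre, on a white foam block, 52 mm high in all, on the bench at the attenuator's front right corner. Origin: centre of its underside. Leave alone.

How it is judged:
By the outcome, as a careful person would: the job done as asked, in the order asked, and still so for the second after the job is handed in, with the robot touching nothing.
It also fails if it takes over 61 s, if anything falls off the work surface, if the arm or the gripper's body presses on something with over 40 N, if the wrist force passes 120 N, or if a joint passes its speed limit or range.

## Robot

A 7-joint arm with a two-finger parallel gripper is mounted at the origin on the work surface. World frame = base frame: x ahead of the robot, y to its left, z up, the work surface at z = 0. Lengths are in m, angles in rad, forces in N, time in s.
With the tool pointing down it reaches from about 0.35 to 0.9 m from the base axis. Payload 8.1 kg.
Tool frame: the origin (TCP) lies between the finger pads; the fingertips stand 11 mm ahead of it and the grasp point (between the pads) lies 8 mm behind it; x points along the fingers, z is the direction in which the jaws open and shut, and the axes are right-handed (so a half turn about x gives the same grasp; the last joint's range is limited). The gripper opens to 85 mm and grips with 20 to 120 N. Pads are 22 mm wide; open, the fingers measure 114 mm over their backs; the gripper's body (76 mm by 85 mm) begins 54 mm behind the grasp point. The pads swing forward as they close: fully open they stand 13 mm farther back than shut.
Start: joints at [-1.395, 0.434, 0.025, 1.573, -0.012, 1.134, -0.075], TCP at [0.172, 0.601, 0.242] pointing down, gripper open.
Joint ranges: [-2.62, 2.62], [-0.44, 2.09], [-1.27, 1.32], [0.08, 2.57], [-1.32, 4.46], [0.12, 2], [-2.74, 2.74]. Speed limits (rad/s): [2.22, 2.22, 3.01, 3.01, 3.14, 3.14, 3.14].

## Interface

Orientations are given as [roll, pitch, yaw] about the fixed x, y, z axes, in that order (R = Rz(yaw) Ry(pitch) Rx(roll)).
In Python, from plant import manip, optics gives the robot as it stands. Calls block until the motion is done:
- manip.movep(position, orientation): joint-space move of the TCP to a pose.
- manip.move_straight(position, rotation=None, speed=0.15, contact_N=None): straight line of the TCP; rotation=None keeps the orientation; speed is the mean speed in m/s. With contact_N (N) it stops when the force on the tool has changed by that much, and returns True; else False.
- manip.set_joints(angles): joint-space move.
- manip.ungrasp() and manip.clamp(strength=None): open the fingers fully, or close them until they stop; strength is the grip in N (None keeps the last).
- manip.sleep(seconds).
- manip.inverse_kinematics(position, orientation): joint angles nearest the present ones, or None.
- manip.get_state(): the state.
- optics.get_image(name): name is "scene" or "top" or "wrist"; returns a dict with "frame" (480x640x3 uint8, blue, green, red), "range_z" (480x640 float32, m along the optical axis (not along the pixel's ray), 0 where there is no reading), "camera_matrix" (3x3 intrinsics, pixels), "extrinsics" (4x4, takes a point from camera to world coordinates). Camera axes: x right, y up, looking along -z (the intrinsics and any distortion apply to the point x, -y, -z); pixel columns grow to the right and rows downward; lengths in m; the calibration is good to about 2 mm. A picture is of the moment at which its call begins.
A pose or a line that the arm cannot do raises manip.MotionError and nothing moves.
- manip.hand_in(): hands the job in, once; it reports no verdict.
The state is a dict: "clock": time; "q": joint angles; "joint_vel": joint speeds; "joint_torque": joint torques, N m; "position": TCP position; "ee_rot": TCP orientation; "contact_force": force on the tool from outside, world axes, zero at the start; "ft_torque": the same for the moment, N m; "finger_gap": finger opening in m.
Only numpy, scipy, OpenCV 4.12 (cv2) and the standard library are available. Lean on these libraries where they do the work, as an engineer would, in place of code of your own. Each camera call takes 0.05 s, during which the arm holds its last target.

## Working session

There is one attempt and no reset: what is moved stays moved. The work goes in short steps, each a Python script; the robot and the scene stay as the last script left them, time stands still between calls to the robot, and variables do not carry over. Pictures are saved under pics/ and viewed, and the job is handed in when it is done.

```bash
ls; mkdir -p pics; python3 - <<'E'
from plant import manip, optics
import cv2,numpy as np
for n in ["top","scene"]:
    r=optics.get_image(n); cv2.imwrite(f"pics/{n}0.png",r["frame"]); np.savez(f"{n}0.npz",**r)
    print(n,r["camera_matrix"].tolist(),np.round(r["extrinsics"],3).tolist(),r.keys())
s=manip.get_state();print(s["clock"],s["position"],s["ee_rot"],s["finger_gap"],s["contact_force"])
E
```

```text
pics
top [[463.6011119664767, 0.0, 317.12809979216183], [0.0, 463.6011119664767, 235.7838736253504], [0.0, 0.0, 1.0]] [[-0.007, 0.985, -0.17, 0.427], [-1.0, -0.011, -0.021, 0.023], [-0.022, 0.17, 0.985, 0.943], [0.0, 0.0, 0.0, 1.0]] dict_keys(['frame', 'range_z', 'camera_matrix', 'extrinsics'])
scene [[546.2627768235135, 0.0, 309.8664758948504], [0.0, 546.2627768235135, 239.82475336602616], [0.0, 0.0, 1.0]] [[-0.348, -0.568, 0.746, 1.336], [0.937, -0.2, 0.285, 0.355], [-0.012, 0.798, 0.602, 0.71], [0.0, 0.0, 0.0, 1.0]] dict_keys(['frame', 'range_z', 'camera_matrix', 'extrinsics'])
0.1 [0.17193739 0.60044207 0.24161158] [-3.03725494  1.5694077  -1.74530502] 0.08526719215357491 [-0.39132041  0.19788883  0.45926134]
```

View pics/top0.png

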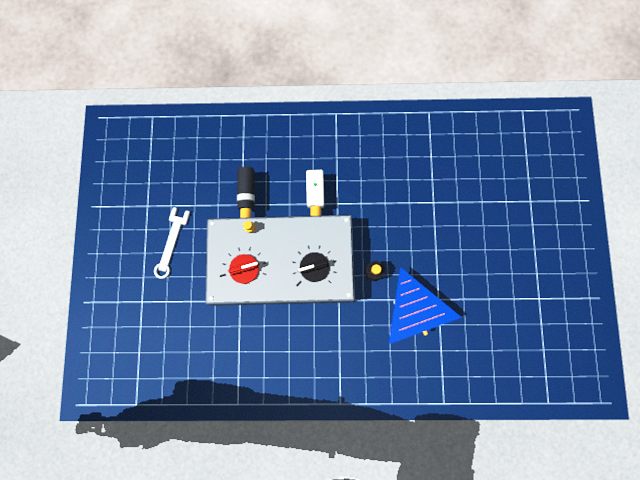

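View pics/scene0.png

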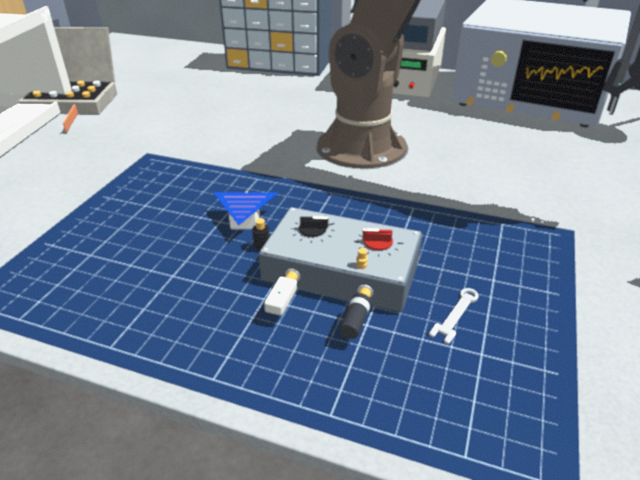

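The top view shows the case at about columns 207–355, rows 216–303. The red knob is at about (244,268), the black knob at (315,267), the adapter at (249,227), the load at (376,269) and the antenna at (420,308). Next I'll zoom in and measure.

```bash
cat > h.py <<'E'
import numpy as np, cv2
def ray(r,uv,z):
    K=r["camera_matrix"];T=r["extrinsics"]
    p=cv2.undistortPoints(np.array(uv,float).reshape(-1,1,2),K,None).reshape(-1,2)
    d=np.c_[p[:,0],-p[:,1],-np.ones(len(p))]@T[:3,:3].T
    o=T[:3,3]; s=(z-o[2])/d[:,2]
    return o+d*s[:,None]
def proj(r,P):
    K=r["camera_matrix"];T=r["extrinsics"]
    c=(np.atleast_2d(P)-T[:3,3])@T[:3,:3]
    c=c*[1,-1,-1]; q=c@K.T
    return q[:,:2]/q[:,2:]
def panel(r,lo=140):
    f=r["frame"];h=cv2.cvtColor(f,cv2.COLOR_BGR2HSV)
    m=((h[...,1]<45)&(h[...,2]>lo)).astype(np.uint8)
    return m
E
python3 - <<'E'
import numpy as np,cv2
from h import *
r=np.load("top0.npz");f=r["frame"]
m=panel(r);m[:190]=0;m[330:]=0;m[:,:195]=0;m[:,365:]=0
m[:214]=0
n,l,st,c=cv2.connectedComponentsWithStats(m);i=1+st[1:,4].argmax();print(st[i])
cn=max(cv2.findContours((l==i).astype(np.uint8),0,2)[0],key=cv2.contourArea)
W=ray(r,cn.reshape(-1,2)+0.0,0.078)[:,:2]
rect=cv2.minAreaRect((W*1000).astype(np.float32));print(rect)
hsv=cv2.cvtColor(f,cv2.COLOR_BGR2HSV)
red=(((hsv[...,0]<8)|(hsv[...,0]>172))&(hsv[...,1]>150)&(hsv[...,2]>80)).astype(np.uint8)
ys,xs=np.nonzero(red[240:300,220:280]);print("red",xs.mean()+220,ys.mean()+240,len(xs))
cv2.imwrite("pics/z0.png",cv2.resize(f[205:310,195:365],None,fx=4.7,fy=4.7,interpolation=cv2.INTER_CUBIC))
d=r["range_z"];print(d[285,280],d[267,315])
E
```

```text
[  206   216   148    87 10427]
((534.117431640625, 114.10060119628906), (159.147705078125, 273.4538269042969), 0.8969780802726746)
red 243.01880341880343 268.9111111111111 585
0.8651895 0.8433619
```

View pics/z0.png

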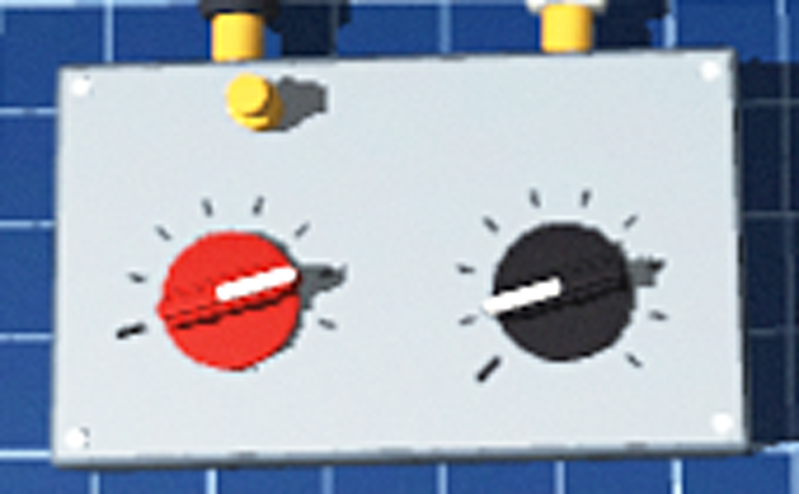

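```bash
cat >> h.py <<'E'
from scipy.spatial.transform import Rotation as Ro
class Case:
    def __init__(s,o,yaw): s.o=np.array(o,float); s.yaw=np.deg2rad(yaw)
    def w(s,p):
        p=np.atleast_2d(p).astype(float); c,t=np.cos(s.yaw),np.sin(s.yaw)
        return np.c_[p[:,:2]@np.array([[c,t],[-t,c]])+s.o,p[:,2]]
    def inv(s,P):
        c,t=np.cos(s.yaw),np.sin(s.yaw)
        return (np.atleast_2d(P)[:,:2]-s.o)@np.array([[c,-t],[t,c]])
def overlay(r,C,tens,units,name,crop=None,k=4.7):
    f=r["frame"];x0,y0,x1,y1=crop or (195,205,365,310)
    g=cv2.resize(f[y0:y1,x0:x1],None,fx=k,fy=k,interpolation=cv2.INTER_CUBIC)
    def d(p,col,rad=2):
        for q in proj(r,C.w(p)):
            cv2.circle(g,tuple(int(round(v)) for v in ((q+0.5-[x0,y0])*k)),rad,col,-1)
    for y,base,n,ang in((.066,105,8,tens),(-.066,135,10,units)):
        A=np.deg2rad(base-30*np.arange(n))
        for rr in(.036,.048): d(np.c_[-.018+rr*np.cos(A),y+rr*np.sin(A),0*A+.078],(0,255,0))
        A=np.deg2rad(np.arange(0,360,15)); d(np.c_[-.018+.028*np.cos(A),y+.028*np.sin(A),0*A+.086],(255,255,0))
        a=np.deg2rad(ang); d([[-.018,y,.108],[-.018+.031*np.cos(a),y+.031*np.sin(a),.108]],(255,0,255),4)
    d([[sx*.0825,sy*.14,.078] for sx in(-1,1) for sy in(-1,1)],(0,255,255),4)
    cv2.imwrite(name,g)
E
python3 - <<'E'
from h import *
r=np.load("top0.npz")
C=Case((.5341+.0,.1141),0.9)
print(C.w([[-.018,.066,.108],[-.018,-.066,.108]]))
overlay(r,C,-75,105,"pics/o0.png")
E
```

```text
[[0.51506554 0.17980913 0.108     ]
 [0.5171389  0.04782541 0.108     ]]
```

View pics/o0.png

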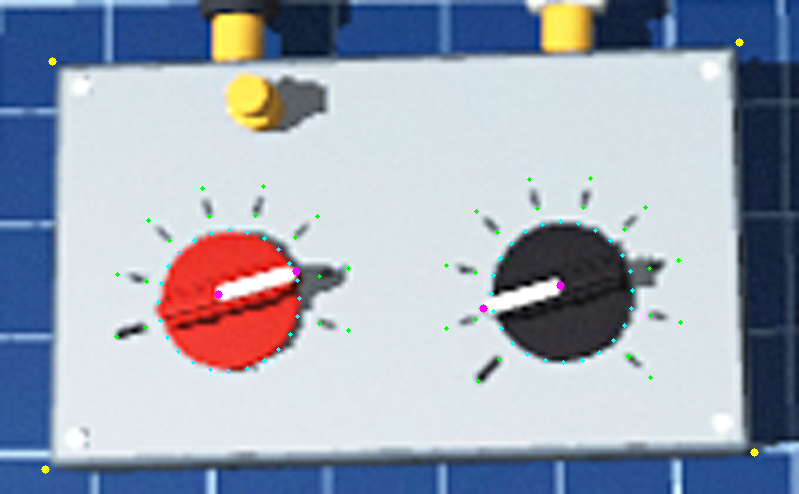

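The model overlay matches to within a pixel or so. The tens dial reads 60 (pointer −75°) and the units dial reads 1 (pointer +105°). Next I'll check reachability of the push arcs.

```bash
cat >> h.py <<'E'
C=Case((.5341,.1141),0.9)
def pose(knob,th,back,z,flip,r=.023):
    """finger centre pushing pointer at angle th(deg, case frame). back = clearance face-to-bar. knob 'tens' pushes ccw, 'units' cw"""
    a=np.deg2rad(th);u=np.array([np.cos(a),np.sin(a)])
    s=1 if knob=="tens" else -1
    n=s*np.array([-u[1],u[0]])
    p=np.array([-.018,.066 if knob=="tens" else -.066])+r*u-n*(.0065+.011+back)
    P=C.w([[*p,z]])[0]
    c,t=np.cos(C.yaw),np.sin(C.yaw); nw=np.array([c*n[0]-t*n[1],t*n[0]+c*n[1],0])*flip
    x=np.array([0,0,-1.]);R=np.c_[x,nw,np.cross(x,nw)]
    import warnings
    with warnings.catch_warnings():
        warnings.simplefilter("ignore"); e=Ro.from_matrix(R).as_euler("xyz")
    return P,e
E
python3 - <<'E'
from h import *
from plant import manip
for k,A in(("tens",(-75,-45,-15,15)),("units",(105,75,45,15,-15))):
  for fl in(1,-1):
    print(k,fl)
    for th in A:
        P,e=pose(k,th,.008,.104,fl); q=manip.inverse_kinematics(P,e)
        print(th,P.round(3),None if q is None else np.round(q,2))
E
```

```text
tens 1
-75 [0.497 0.151 0.104] [-0.86  0.49  0.63  2.02 -0.42  0.76 -1.27]
-45 [0.514 0.145 0.104] [-0.83  0.51  0.63  1.99 -0.42  0.78 -0.72]
-15 [0.531 0.149 0.104] [-0.78  0.52  0.58  1.94 -0.39  0.79 -0.23]
15 [0.544 0.162 0.104] [-0.73  0.53  0.49  1.9  -0.34  0.8   0.22]
tens -1
-75 [0.497 0.151 0.104] [-0.5   0.43  0.14  1.99 -0.09  0.72  1.54]
-45 [0.514 0.145 0.104] [-0.39  0.45  0.01  1.95 -0.01  0.74  2.01]
-15 [0.531 0.149 0.104] [-0.29  0.48 -0.11  1.9   0.07  0.77  2.45]
15 [0.544 0.162 0.104] [-1.09  0.78  1.15  1.92 -0.84  1.03 -2.42]
units 1
105 [0.486 0.063 0.104] [-0.77  0.46  0.71  2.09 -0.45  0.74 -1.06]
75 [0.498 0.076 0.104] [-0.86  0.53  0.84  2.07 -0.56  0.79 -1.49]
45 [0.515 0.082 0.104] [-1.01  0.71  1.15  2.04 -0.81  0.95 -1.76]
15 [0.532 0.079 0.104] [-0.98  0.73  1.15  2.   -0.82  0.98 -2.27]
-15 [0.546 0.067 0.104] [-0.19  0.47 -0.04  1.91  0.02  0.76  2.65]
units -1
105 [0.486 0.063 0.104] [-0.43  0.4   0.25  2.07 -0.15  0.69  1.77]
75 [0.498 0.076 0.104] [-0.5   0.42  0.31  2.04 -0.19  0.71  1.26]
45 [0.515 0.082 0.104] [-0.57  0.45  0.41  2.01 -0.26  0.73  0.81]
15 [0.532 0.079 0.104] [-0.62  0.49  0.52  1.97 -0.35  0.77  0.38]
-15 [0.546 0.067 0.104] [-0.65  0.53  0.61  1.95 -0.42  0.79 -0.05]
```

```bash
python3 - <<'E'
from h import *
from plant import manip,optics
P,e=pose("tens",-75,.010,.25,1)
manip.clamp(20); manip.movep(P,e)
s=manip.get_state();print(s["clock"],s["position"]-P,s["finger_gap"],s["q"].round(2) if hasattr(s["q"],"round") else s["q"],s["contact_force"])
for n in("wrist","scene"):
    r=optics.get_image(n);np.savez(n+"1.npz",**r);cv2.imwrite(f"pics/{n}1.png",r["frame"])
E
```

```text
2.8667 [-0.00018763  0.00109913 -0.00011968] 5.582363921483771e-05 [-0.99  0.29  0.75  1.86 -0.23  1.07 -1.43] [-0.05461997  0.20798161  0.02062572]
```

View pics/wrist1.png

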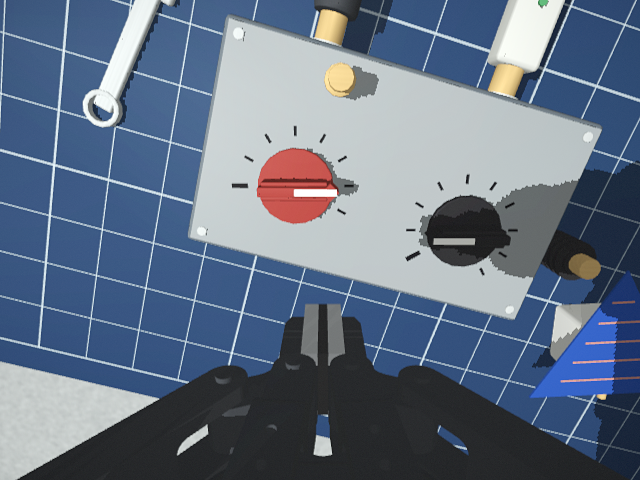

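View pics/scene1.png

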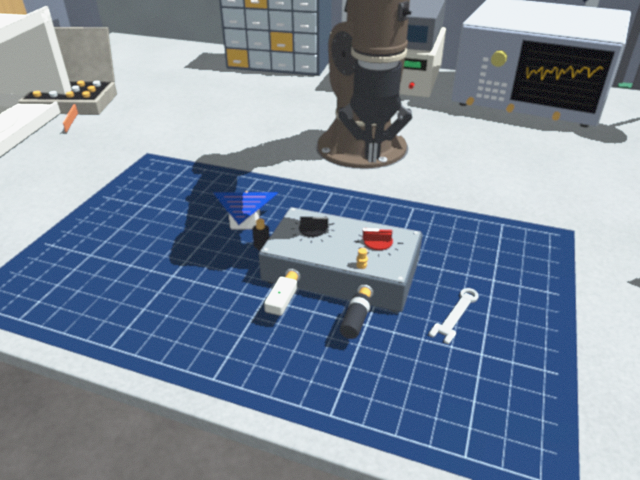

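```bash
python3 - <<'E'
from h import *
r=np.load("wrist1.npz")
overlay(r,C,-75,105,"pics/o1.png",(170,0,620,330),1.7)
from plant import manip
s=manip.get_state();R=Ro.from_euler("xyz",s["ee_rot"]).as_matrix()
for v in([.011,0,0],[.011,.011,0],[.011,-.011,0],[.011,.011,.0145],[.011,.011,-.0145]):
    print(v,proj(r,s["position"]+R@np.array(v)).round(0))
print(r["range_z"][[306,310,315],323],r["range_z"][312,[308,316,330,338]])
E
```

```text
[0.011, 0, 0] [[321. 325.]]
[0.011, 0.011, 0] [[321. 300.]]
[0.011, -0.011, 0] [[321. 350.]]
[0.011, 0.011, 0.0145] [[358. 299.]]
[0.011, 0.011, -0.0145] [[283. 300.]]
[0.15117963 0.14784461 0.14507157] [0.1463994  0.14642781 0.14714032 0.14563392]
```

View pics/o1.png

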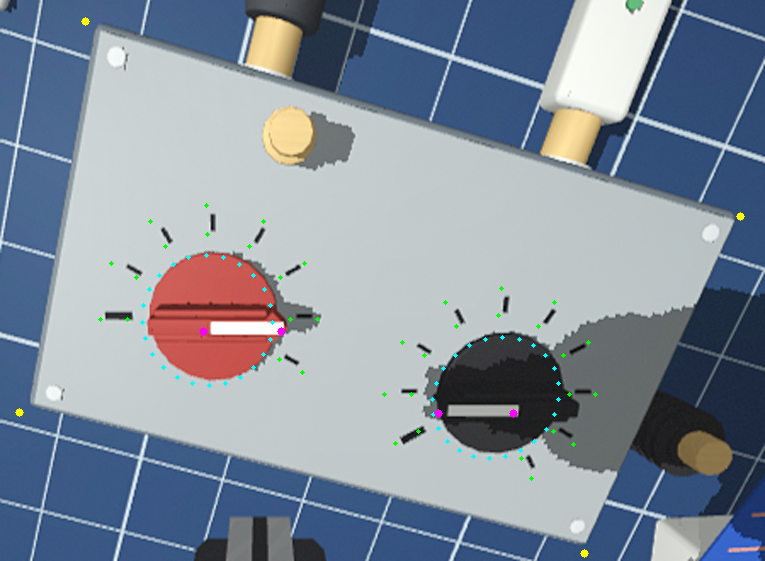

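```bash
python3 - <<'E'
from h import *
r=np.load("wrist1.npz");print(r["camera_matrix"][0,0])
hsv=cv2.cvtColor(r["frame"],cv2.COLOR_BGR2HSV)
# screw heads, by local brightness near the corners
for nm,q in dict(rl=(238,34),fl=(201,231),rr=(588,137),fr=(509,310)).items():
    g=r["frame"][q[1]-9:q[1]+10,q[0]-9:q[0]+10].min(2).astype(float);m=g>215 if (g>215).sum()>10 else g>np.percentile(g,92)
    y,x=np.nonzero(m);uv=(x.mean()+q[0]-9,y.mean()+q[1]-9);print(nm,np.round(uv,1),C.inv(ray(r,[uv],.079)).round(4))
t=np.load("top0.npz")
for q in((212,223),(211,298),(346,220),(348.5,295)):
    q=tuple(int(v) for v in q);g=t["frame"][q[1]-4:q[1]+5,q[0]-4:q[0]+5].min(2).astype(float);m=np.clip(g-225,0,None)
    y,x=np.mgrid[:9,:9];uv=((x*m).sum()/m.sum()+q[0]-4,(y*m).sum()/m.sum()+q[1]-4);print(np.round(uv,1),C.inv(ray(t,[uv],.079)).round(4))
E
```

```text
406.08264026828425
rl [237.6  32.9] [[0.0731 0.1259]]
fl [201.  230.8] [[-0.0691  0.1259]]
rr [587.7 136.6] [[ 0.0729 -0.1307]]
fr [509.3 309.2] [[-0.0693 -0.1307]]
[211.6 223. ] [[0.0712 0.128 ]]
[210.7 298. ] [[-0.0711  0.1275]]
[345.7 219.4] [[ 0.0711 -0.128 ]]
[348.1 294.6] [[-0.071  -0.1278]]
```

```bash
sed -i 's/^C=Case.*/C=Case((.5341+.00095,.1141-.0012),0.9)/; s/r=.023):/r=.019):/' h.py
cat >> h.py <<'E'
def arc(manip,knob,a,b,flip,z=.104,n=3,speed=.03,**kw):
    for th in np.linspace(a,b,n+1)[1:]:
        P,e=pose(knob,th,0,z,flip); manip.move_straight(P,e,speed=speed,**kw)
    s=manip.get_state();print(b,"t",round(s["clock"],2),"err",(s["position"]-P).round(4),"F",np.round(s["contact_force"],1))
def snap(optics,n,name):
    r=optics.get_image(n);np.savez(name+".npz",**r);cv2.imwrite(f"pics/{name}.png",r["frame"]);return r
E
python3 - <<'E'
from h import *
from plant import manip,optics
P,e=pose("tens",-75,.010,.125,1); manip.move_straight(P,e,speed=.15)
P,e=pose("tens",-75,.010,.104,1); manip.move_straight(P,e,speed=.06)
s=manip.get_state();print(s["clock"],s["position"]-P,s["contact_force"])
P,e=pose("tens",-75,.002,.104,1); print(manip.move_straight(P,e,speed=.04,contact_N=3))
arc(manip,"tens",-75,-53,1)
snap(optics,"wrist","w2")
E
```

```text
4.45 [-0.00020872 -0.0001757  -0.00032773] [ 0.30394618 -0.35175959  0.70877002]
False
-53 t 5.67 err [0.0005 0.0002 0.0002] F [ 0.6 -0.2 -0.5]
```

View pics/w2.png

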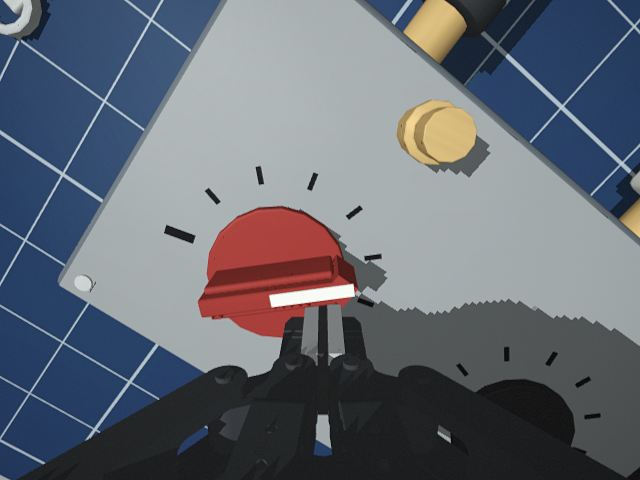

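The wrist view shows the bar tilted about 7° ahead of the finger (tip at about (355,290)), so the dial has snapped to 50. I'll do the next click.

```bash
python3 - <<'E'
from h import *
from plant import manip,optics
arc(manip,"tens",-53,-23,1)
snap(optics,"wrist","w3")
E
```

```text
-23 t 6.69 err [0.0001 0.0004 0.0001] F [ 0.4 -0.5  0.5]
```

View pics/w3.png

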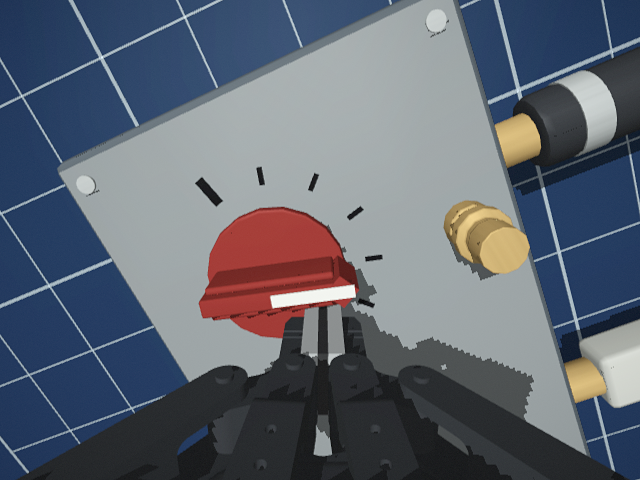

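This view has the same geometry one mark on, with the adapter well clear, so the tens dial is at 40. I'll do the last click, then retreat and look from above.

```bash
python3 - <<'E'
from h import *
from plant import manip,optics
arc(manip,"tens",-23,6,1)
snap(optics,"wrist","w4")
P,e=pose("tens",6,.012,.104,1); manip.move_straight(P,e,speed=.06)
P,e=pose("tens",6,.012,.18,1); manip.move_straight(P,e,speed=.15)
snap(optics,"wrist","w5")
s=manip.get_state();print(s["clock"],s["contact_force"])
a=cv2.imread("pics/w4.png");b=cv2.imread("pics/w5.png");cv2.imwrite("pics/w45.png",cv2.resize(np.hstack([a,b]),(800,300)))
E
```

```text
6 t 7.69 err [0.0001 0.0004 0.0001] F [-0.1  0.7  0.1]
8.8 [-0.00993402  0.49029269 -1.02527333]
```

View pics/w45.png

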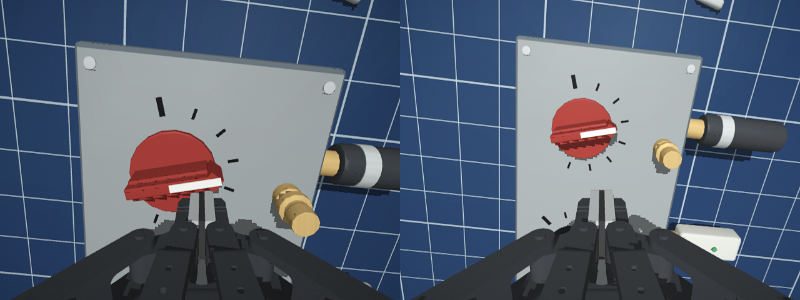

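The tens pointer now lies on the 4th mark from the bold one, which is 30. Now the units dial.

```bash
python3 - <<'E'
from h import *
from plant import manip,optics
P,e=pose("units",105,.010,.20,-1); manip.movep(P,e)
s=manip.get_state();print(s["clock"],s["q"][6])
P,e=pose("units",105,.010,.125,-1); manip.move_straight(P,e,speed=.12)
P,e=pose("units",105,.010,.104,-1); manip.move_straight(P,e,speed=.06)
P,e=pose("units",105,.002,.104,-1); print(manip.move_straight(P,e,speed=.04,contact_N=3))
arc(manip,"units",105,83,-1)
snap(optics,"wrist","w6")
E
```

```text
10.3167 1.5854076098135854
False
83 t 12.81 err [0.0005 0.0001 0.0002] F [-0.2  0.3 -0. ]
```

View pics/w6.png

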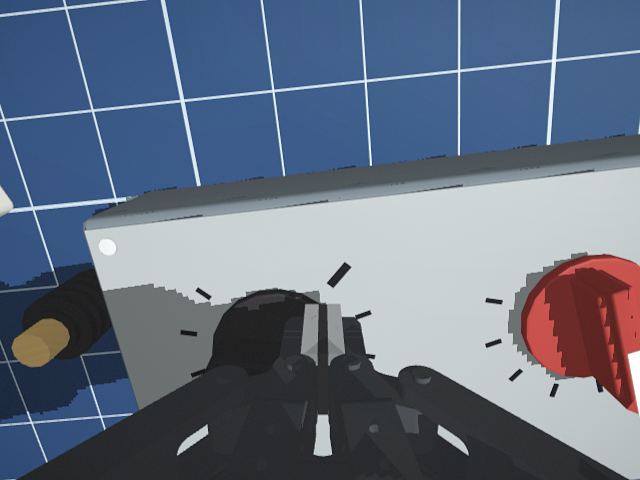

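From this side the camera sits behind the finger and the pointer is hidden. I'll use the same arc scheme, then check from above.

```bash
python3 - <<'E'
from h import *
from plant import manip,optics
arc(manip,"units",83,53,-1)
arc(manip,"units",53,23,-1)
arc(manip,"units",23,-6,-1)
P,e=pose("units",-6,.012,.104,-1); manip.move_straight(P,e,speed=.06)
P,e=pose("units",-6,.012,.20,-1); manip.move_straight(P,e,speed=.15)
manip.movep([.40,-.20,.32],e)
s=manip.get_state();print(s["clock"],s["contact_force"])
r=snap(optics,"top","t7")
cv2.imwrite("pics/z7.png",cv2.resize(r["frame"][150:350,130:480],(800,457),interpolation=cv2.INTER_CUBIC))
overlay(r,C,15,-15,"pics/o7.png")
E
```

```text
53 t 13.83 err [ 0.0003 -0.0003  0.0001] F [-0.6  0.2 -0.3]
23 t 14.81 err [ 0.0001 -0.0004  0.0001] F [-0.4  0.5 -0.5]
-6 t 15.76 err [ 0.0001 -0.0003  0.    ] F [ 0.   0.5 -0.3]
18.15 [ 0.51116562  0.78296251 -0.02547957]
```

View pics/z7.png

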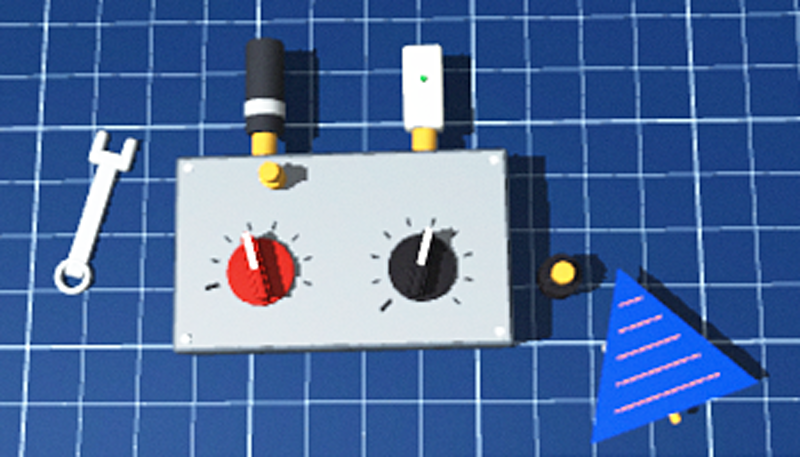

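View pics/o7.png

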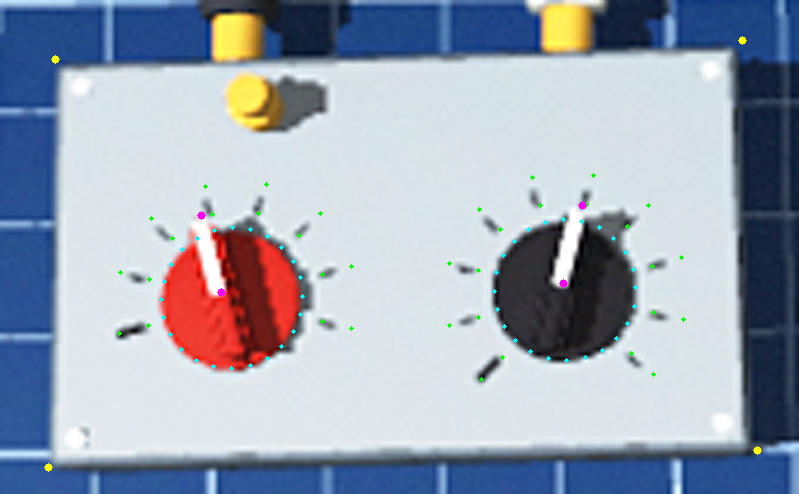

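Both pointers lie on the predicted lines, 30 (tens) and 5 (units). I'll run a quick before/after difference on the surroundings, then hand in.

```bash
python3 - <<'E'
from h import *
from plant import manip
a=np.load("top0.npz")["frame"];b=np.load("t7.npz")["frame"]
d=(cv2.absdiff(a,b).max(2)>60).astype(np.uint8)
n,l,st,c=cv2.connectedComponentsWithStats(d)
print([s.tolist() for s in st[1:] if s[4]>8])
manip.hand_in(); print(manip.get_state()["clock"])
E
```

```text
[[232, 251, 27, 31, 347], [299, 250, 30, 23, 151], [461, 253, 179, 227, 24687], [259, 261, 10, 7, 45], [329, 260, 7, 6, 30], [75, 379, 405, 101, 20117], [475, 468, 7, 4, 15]]
the job is handed in; nothing more can be done
the job is handed in; nothing more can be done
```

The step attenuator is set to 35 dB and the job is handed in. With the gripper closed and the fingertips pushing only the side of each bar, I clicked the tens dial down 60→50→40→30, then the units dial up 1→5. I then moved the hand away to the side.

**Dial positions:** the last overhead picture shows both pointers on the predicted lines, tens at 30 dB and units at 5 dB. In the wrist views after each tens click and after backing off, the dial was never below 30. The units clicks were hidden from the wrist camera, so I only checked that dial at the end.

**Surroundings:** a before/after difference of the overhead pictures shows changes only at the two knobs and their shadows, and where the arm and its shadow moved. The case, adapter, load, wrench and antenna show no movement.

**Forces and time:** the contact force read under 1.2 N at every check. The last arm motion ended at about 18 s of the 61 s allowed.

**Disagreement:** the overhead and wrist cameras placed the case about 3 mm apart (1.9 mm in x, 2.4 mm in y). I used the average, and the pushes worked.

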